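Load the bottle crate into the sampler

TASK

Load the bottle crate into the sampler: set it down on the bench square to the foot of the loading ramp and let go of it, then push it up the ramp and on against the sprung buffer until its trailing edge is down behind the lip, so that it sits flat on the deck and stays there, held by the lip, when you take your hand away. Do not ram the buffer into its stop; keep all four bottles standing in their pockets and leave the other things on the bench where they are.

Things in the scene. Friction and masses are not known exactly. Their poses are not given: they have to be found in the camera images.
- crate: open plastic bottle crate, 140 mm long (its x), 120 mm wide (y), walls 70 mm high, 4 mm thick, floor 4 mm; four pockets, a bottle standing loose in each; 0.6 to 0.85 kg in all, the load may sit to one side. Both ends alike: either may lead. Origin: centre of the underside, z up. Starts on the bench, its x up to about 0.7 rad off the loading direction.
- handle (a point): middle of the crate's carrying handle, 114 mm above the crate's underside: a bar along the crate's x, 56 mm long, 14 mm thick (y), 22 mm high, on two 8 mm thick posts
- sampler: bench-top automatic sampler, fixed. Origin: at bench height in the middle of its channel, under the inner face of the lip; x is the loading direction (up the ramp, onto the deck), z up. Deck: flat, 16 mm high, from x = 0 on. The seated crate has its centre at x = 70 mm, its underside at z = 16 mm. Metal is slippery: friction with the crate about 0.3.
- ramp_foot (a point): middle of the foot of the steel ramp, at bench height, x = -128 mm of the sampler; the ramp rises 12 degrees to 26 mm at x = -8 mm. White guides 127 mm apart line ramp and deck, about 25 mm above their surface, ending at the foot in a flared lead-in, 24 mm high, about 168 mm wide at x = -165 mm
- lip (a point): middle of the upper inner edge of the lip, at x = 0, z = 26 mm of the sampler; the lip is flat on top, 8 mm deep (x = -8 to 0), and its inner face drops upright 10 mm to the deck. Beside the deck, outside the guides, foot rails 12 mm high reach 98 mm either side of the middle
- bridge (a point): middle of the lower edge, on the ramp's side, of the bridge that hangs over the middle of the deck: 56 mm wide, underside 173 mm above the bench, from x = 55 mm to the tower (x = 190 to 325 mm, 190 mm wide, 225 mm tall); needle on it up to 290 mm. The crate with its handle passes under it; a hand on the handle does not
- buffer: sprung plate with rubber face at the end of the deck, 90 mm wide, 26 mm high. Origin: middle of its face, x = 135 mm, z = 36 mm at rest. To clear the lip with its trailing end still up, the crate must press it about 7 mm; it meets its hard stop at 11 mm. 3 N at first touch, 0.6 N more per mm. The fingers' friction can keep the trailing end from dropping: press it down before easing the push.
- bottle0: amber bottle with black cap standing loose in one pocket of the crate, 44 mm across, 84 mm tall; origin: centre of its underside
- bottle1: amber bottle with black cap standing loose in one pocket of the crate, 44 mm across, 84 mm tall; origin: centre of its underside
- bottle2: amber bottle with black cap standing loose in one pocket of the crate, 44 mm across, 84 mm tall; origin: centre of its underside
- bottle3: amber bottle with black cap standing loose in one pocket of the crate, 44 mm across, 84 mm tall; origin: centre of its underside
- beaker: 250 ml glass beaker, 68 mm across, 90 mm tall; bystander, loose; origin: centre of its underside
- flask: glass volumetric flask with a long neck, 68 mm across, 190 mm tall; bystander, loose; origin: centre of its underside
- washbottle: white plastic wash bottle, 64 mm across, 165 mm tall; bystander, loose; origin: centre of its underside
- smallbin: small empty bin of the crate's plastic, 95 x 75 x 45 mm, no handle; bystander, loose; origin: centre of its underside
- spare0: stray amber bottle like those in the crate, 44 mm across, 84 mm tall, standing on the bench; bystander, loose; origin: centre of its underside
- spare1: second stray amber bottle, 44 mm across, 84 mm tall, standing on the bench; bystander, loose; origin: centre of its underside

How it is judged (in metres and radians):
On the way, in this order (a step that is already met when the one before it is completed fails the run):
1. the crate stands on the bench at the foot of the ramp, square to it and let go (x of crate in the frame of sampler between -0.285 and -0.19 m and y of crate in the frame of sampler between -0.02 and 0.02 m and angle between the x axis of crate and the x axis of sampler, either way round below 0.15 rad and height (world z) of crate below 0.006 m and angle between crate's own z axis and vertical below 0.06 rad and contact force between the fingers and crate below 0.05 N), for 0.2 s.
2. the crate is being pushed up the ramp, standing on it between the guides (x of crate in the frame of sampler between -0.14 and -0.005 m and y of crate in the frame of sampler between -0.012 and 0.012 m and angle between crate's own z axis and vertical between 0.1 and 0.35 rad and contact force between crate and sampler above 0.5 N), for 0.1 s.
At the end, for the whole second after the job is handed in: The crate is let go and at rest, flat on the sampler's deck (underside within 2.5 mm, tilt under 0.035 rad), trailing edge behind the lip (centre 66 to 75.5 mm past its inner face), the buffer pressing on it, all four bottles upright in their pockets (x of crate in the frame of sampler between 0.066 and 0.0755 m and y of crate in the frame of sampler between -0.008 and 0.008 m and z of crate in the frame of sampler between 0.013 and 0.0185 m and angle between crate's own z axis and vertical below 0.035 rad and angle between the x axis of crate and the x axis of sampler, either way round below 0.06 rad and linear speed of crate below 0.01 m/s and contact force between crate and buffer above 1 N and angle between each of bottle0, bottle1, bottle2, bottle3's own z axis and vertical below 0.3 rad and horizontal distance between each of bottle0, bottle1, bottle2, bottle3 and crate below 0.07 m and height (world z) of each of bottle0, bottle1, bottle2, bottle3 below 0.035 m); the robot touches nothing.
It fails at once if the buffer is rammed into its stop (pressed by the crate with more than 25 N) (contact force between crate and buffer above 25 N).
It fails at once if a bottle of the crate topples (angle between any of bottle0, bottle1, bottle2, bottle3's own z axis and vertical above 0.8 rad).
It fails at once if another thing on the bench is moved (more than 25 mm) (distance of any of beaker, flask, washbottle, smallbin, spare0, spare1 from where it was at the start of the episode above 0.025 m).
It also fails if it takes over 67 s, if anything falls off the work surface, if the arm or the gripper's body presses on something with over 40 N, if the wrist force passes 120 N, or if a joint passes its speed limit or range.

ROBOT

A 6-joint arm with a two-finger parallel gripper is mounted at the origin on the work surface. World frame = base frame: x ahead of the robot, y to its left, z up, the work surface at z = 0. Lengths are in m, angles in degrees, forces in N, time in s.
With the tool pointing down it reaches from about 0.375 to 0.9 m from the base axis. Payload 3.1 kg.
Tool frame: the origin (TCP) lies at the very end of the fingers, on their centre line; the grasp point (between the pads) lies behind it (bot.grip_depth is the z of the grasp point in the tool frame, in m); z points along the fingers, y is the direction in which the jaws open and shut (so a half turn about z gives the same grasp; the last joint's range is limited). The gripper opens to 87 mm and grips with 3 to 60 N. Pads are 19 mm wide; open, the fingers measure 117 mm over their backs; the gripper's body (75 mm by 190 mm) begins 51 mm behind the grasp point.
Start: joints at [54.803, 30.224, 82.088, -0, 67.689, -10.227], TCP at [0.264, 0.567, 0.223] pointing down, gripper open.
Joint ranges: [-176.69, 176.69], [-43.24, 126.21], [12.49, 139.97], [-82, 262], [0, 151.66], [-163.58, 163.58]. Speed limits (degrees/s): [159.86, 159.86, 180, 180, 180, 180].

INTERFACE

Orientations are given as a 3x3 rotation matrix whose columns are the frame's x, y, z axes.
In Python, from rig import bot, vision gives the robot as it stands. The module is installed in compiled form; this text tells all that it offers.
- The arm moves only by the shell command python3 -m jog 'ROWS'. ROWS is JSON, a list of rows, each a list of 3 entries, a list of its own where there are three numbers: the shift along the tool's x, y, z in mm, then the turn, a rotation vector about the tool's x, y, z in degrees, then the closure, from 0 (fully open) to 1 (shut). In form: [[[dx, dy, dz], [wx, wy, wz], fingers], ...]. A call has 1 to 12 rows; each row is the pose to reach, as a shift and turn from the pose commanded when the call began, along the tool's axes at that moment; what a row does not reach only later rows make up. A row lasts 1/12 s, in which the tool goes at most 41.7 mm and 7.16 degrees, less where a joint would pass 70% of its speed; a pose out of reach is approached as far as the arm can. A call with a gripper value outside its range is refused whole. The fingers move at their own pace and stop on an object; the grip force is fixed at half the most. Time passes only in rows, so rows that repeat a pose let the fingers close. It gives the time, the measured TCP pose, the force and the opening at its end, in the units of the state.
- bot.read_state(): the state, without advancing time (a new reading comes with each control period).
- vision.capture(name): name is "scene" or "top" or "wrist"; returns the picture (420x560x3 uint8, red, green, blue); there is no depth.
- vision.camera_info(name): a dict with "intrinsics" (3x3 intrinsics, pixels), "camera_from_world" (4x4, takes a point from world to camera coordinates); the wrist camera has in their place "mount" (4x4, takes a point from camera to tool coordinates, whose origin is the TCP and whose axes are the flange's). Camera axes: x right, y up, looking along -z (the intrinsics and any distortion apply to the point x, -y, -z); pixel columns grow to the right and rows downward; lengths in m; the calibration is good to about 2 mm. A picture is of the moment at which its call begins: read the wrist's pose just before it. camera_info takes no time and is no camera call.
- bot.hand_in(): hands the job in, once; it reports no verdict.
The state is a dict: "time_s": time; "joint_positions": joint angles; "qvel": joint speeds; "tau": joint torques, N m; "position": TCP position; "tcp_rot": TCP orientation; "force": force on the tool from outside, world axes, zero at the start; "moment": the same for the moment, N m; "opening": opening from 0.0 (shut) to 1.0 (fully open).
Only numpy, scipy, OpenCV 4.12 (cv2) and the standard library are available. Lean on these libraries where they do the work, as an engineer would, in place of code of your own. Each camera call takes 0.05 s, during which the arm holds its last target. There are 200 camera calls.

## Working session

There is one attempt and no reset: what is moved stays moved. The work goes in short steps, Python scripts to look and compute and a shell command to move; the robot and the scene stay as the last step left them, time stands still between calls to the robot, and variables do not carry over. Pictures are saved under pics/ and viewed, about 8 in all and at most 12, crops included, and the job is handed in when it is done.

```bash
mkdir -p pics; python3 - <<'E'
from rig import bot, vision
import cv2,numpy as np
for n in ("top","scene"):
    im=vision.capture(n); cv2.imwrite(f"pics/{n}0.png",im[:,:,::-1])
    i=vision.camera_info(n); print(n,{k:np.round(v,4).tolist() if not isinstance(v,str) else v for k,v in i.items()})
print(vision.camera_info("wrist"));print(bot.grip_depth);print(bot.read_state())
E
```

```text
top {'intrinsics': [[449.5343, 0.0, 283.182], [0.0, 449.5343, 211.8727], [0.0, 0.0, 1.0]], 'camera_from_world': [[0.0112, -0.9999, -0.0114, 0.1372], [0.9888, 0.0093, 0.1491, -0.5754], [-0.1489, -0.0129, 0.9888, -1.0975], [0.0, 0.0, 0.0, 1.0]]}
scene {'intrinsics': [[523.5909, 0.0, 278.227], [0.0, 523.5909, 205.7877], [0.0, 0.0, 1.0]], 'camera_from_world': [[-0.415, 0.9098, -0.0022, 0.0946], [-0.6768, -0.3071, 0.669, 0.3208], [0.608, 0.2791, 0.7432, -1.8145], [0.0, 0.0, 0.0, 1.0]]}
{'intrinsics': array([[322.44908944,   0.        , 282.27602577],
       [  0.        , 322.44908944, 214.40566193],
       [  0.        ,   0.        ,   1.        ]]), 'mount': array([[ 3.29506678e-04,  9.57188645e-01,  2.89464659e-01,
         7.87588426e-02],
       [ 9.99999925e-01, -2.56275951e-04, -2.90889476e-04,
         4.66224552e-04],
       [-2.04253273e-04,  2.89464734e-01, -9.57188658e-01,
        -1.61950063e-01],
       [ 0.00000000e+00,  0.00000000e+00,  0.00000000e+00,
         1.00000000e+00]])}
-0.0187
{'time_s': 0.1, 'joint_positions': array([ 5.48042819e+01,  3.02735263e+01,  8.21493937e+01, -8.50899789e-04,
        6.76880375e+01, -1.02275852e+01]), 'qvel': array([ 0.05857798, -0.04235609, -0.06881729,  0.03746744,  0.03004662,
        0.0124296 ]), 'tau': array([-5.62568239e-04, -4.40989280e+01, -1.77148694e+01,  6.34425762e-02,
        5.34704479e-02, -4.16638568e-05]), 'position': array([0.26341731, 0.56605402, 0.22166875]), 'tcp_rot': array([[-9.06544904e-01,  4.22107944e-01, -1.10495804e-03],
       [ 4.22109261e-01,  9.06543569e-01, -1.59046369e-03],
       [ 3.30345249e-04, -1.90823977e-03, -9.99998125e-01]]), 'force': array([ 0.38209688,  0.64545798, -0.75894277]), 'moment': array([0.03985498, 0.01900588, 0.03468686]), 'opening': 1.000587648583532}
```

View pics/top0.png

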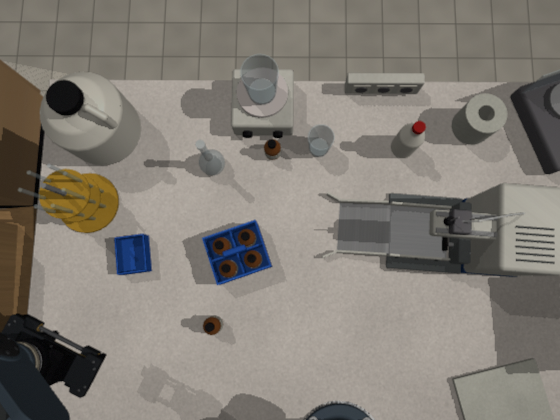

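View pics/scene0.png

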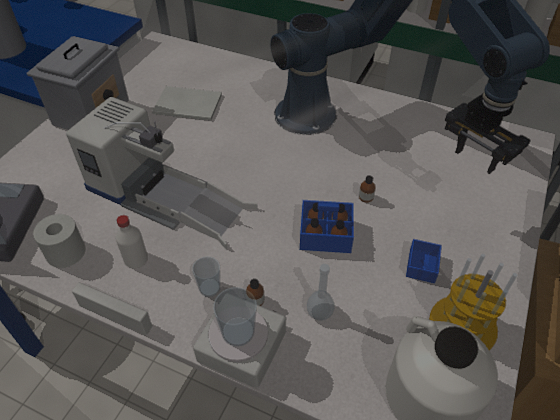

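```bash
python3 - <<'E'
import cv2,numpy as np
im=cv2.imread("pics/top0.png")
a=cv2.resize(im[210:295,190:290],(800,680),interpolation=cv2.INTER_CUBIC)[:600]
b=cv2.resize(im[180:285,310:500],None,fx=4,fy=4,interpolation=cv2.INTER_CUBIC)
cv2.imwrite("pics/c1.png",a);cv2.imwrite("pics/c2.png",b)
E
```

```text
(no output)
```

View pics/c1.png

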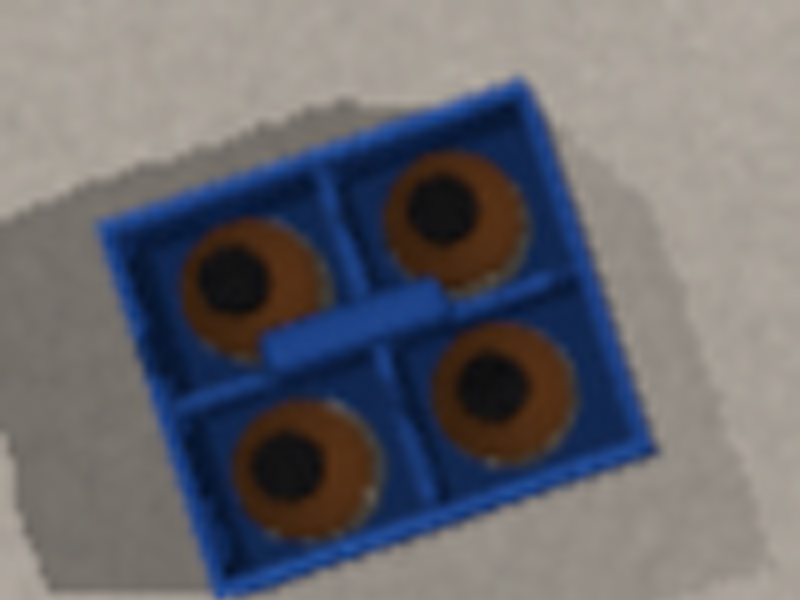

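View pics/c2.png

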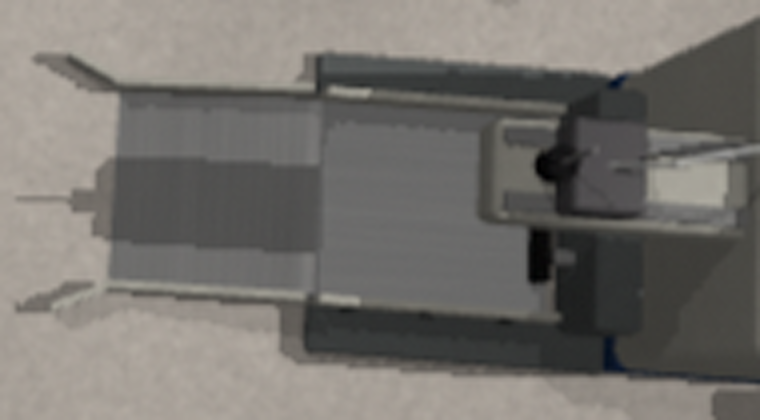

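```bash
cat > h.py <<'E'
from rig import bot, vision
import cv2,numpy as np
from scipy.optimize import least_squares
def proj(n,P,st=None):
    i=vision.camera_info(n);K=i["intrinsics"]
    P=np.atleast_2d(P)
    if n=="wrist":
        M=i["mount"];R=st["tcp_rot"];c=(P-st["position"])@R
        c=(c-M[:3,3])@M[:3,:3]
    else:
        T=i["camera_from_world"];c=P@T[:3,:3].T+T[:3,3]
    c=c*[1,-1,-1];q=c@K.T
    return q[:,:2]/q[:,2:]
def pix(n,uv,z,st=None):
    i=vision.camera_info(n);K=i["intrinsics"]
    d=np.linalg.inv(K)@[*uv,1];d=d*[1,-1,-1]
    if n=="wrist":
        M=i["mount"];R=st["tcp_rot"];o=st["position"]+R@M[:3,3];d=R@M[:3,:3]@d
    else:
        T=i["camera_from_world"];o=-T[:3,:3].T@T[:3,3];d=T[:3,:3].T@d
    return o+d*(z-o[2])/d[2]
E
python3 - <<'E'
from h import *
T=vision.camera_info("top")["camera_from_world"];print("cam",-T[:3,:3].T@T[:3,3])
C=[pix("top",(190+u/8,210+v/8),.07) for u,v in [(102,225),(522,80),(655,450),(220,597)]]
C=np.array(C);print(C.round(4),[np.linalg.norm(C[i]-C[i-1]).round(4) for i in range(4)],C.mean(0))
for a,b in((0,1),(3,2),(0,3),(1,2)):
    d=C[b]-C[a];print(np.degrees(np.arctan2(d[1],d[0])))
H=[pix("top",(190+u/8,210+v/8),.125) for u,v in [(265,350),(447,298)]];print(H,np.mean(H,0))
for nm,uv,z in [("footU",(122,93),0),("footL",(107,287),0),("lipU",(322,97),.026),("lipL",(318,297),.026),("brU",(490,122),.19),("brL",(484,218),.19),
  ("flU",(37,57),.024),("flL",(18,308),.024),("railU",(318,57),.012),("railL",(305,350),.012),("ggU",(118,86),.025),("ggL",(107,291),.025)]:
    print(nm,pix("top",(310+uv[0]/4,180+uv[1]/4),z).round(4))
for nm,uv,z in [("flask",(213,170),0),("spare0",(272,148),.07),("spare1",(212,325),.07),("bin",(132,254),.03),("beaker",(318,150),0)]: print(nm,pix("top",uv,z).round(3))
E
```

```text
cam [0.4039219  0.12837082 1.17246645]
[[0.5027 0.3402 0.07  ]
 [0.549  0.2117 0.07  ]
 [0.4357 0.1689 0.07  ]
 [0.3901 0.3001 0.07  ]] [np.float64(0.1196), np.float64(0.1366), np.float64(0.1211), np.float64(0.139)] [0.4693824  0.25523148 0.07      ]
-70.1959100597232
-70.80827776212344
-160.3923450274924
-159.26966962819435
[array([0.46182472, 0.28076774, 0.125     ]), array([0.47749108, 0.22812249, 0.125     ])] [0.4696579  0.25444511 0.125     ]
footU [ 0.605  -0.0074  0.    ]
footL [0.477  0.0033 0.    ]
lipU [ 0.5991 -0.1332  0.026 ]
lipL [ 0.4705 -0.1275  0.026 ]
brU [ 0.5581 -0.1877  0.19  ]
brL [ 0.505  -0.1824  0.19  ]
flU [0.6241 0.0503 0.024 ]
flL [0.4616 0.0625 0.024 ]
railU [ 0.628  -0.1344  0.012 ]
railL [ 0.4374 -0.1215  0.012 ]
ggU [ 0.6053 -0.002   0.025 ]
ggL [0.4729 0.006  0.025 ]
flask [0.692 0.333 0.   ]
spare0 [0.733 0.173 0.07 ]
spare1 [0.295 0.31  0.07 ]
bin [0.464 0.527 0.03 ]
beaker [0.75  0.052 0.   ]
```

The top view puts the crate rim corners at a 139×120 mm rectangle, which matches the given size. Its centre is (0.4695, 0.255), with x at -70.4°. The sampler origin comes out at about (0.534, -0.130), loading at about -93°. I'll move above the handle now.

```bash
python3 -m jog '[[[-318,-195,60],[0,0,45.4],0],[[-318,-195,60],[0,0,45.4],0],[[-318,-195,60],[0,0,45.4],0],[[-318,-195,60],[0,0,45.4],0],[[-318,-195,60],[0,0,45.4],0],[[-318,-195,60],[0,0,45.4],0],[[-318,-195,60],[0,0,45.4],0],[[-318,-195,60],[0,0,45.4],0],[[-318,-195,60],[0,0,45.4],0],[[-318,-195,60],[0,0,45.4],0],[[-318,-195,60],[0,0,45.4],0],[[-318,-195,60],[0,0,45.4],0]]'
python3 - <<'E'
from h import *
s=bot.read_state();im=vision.capture("wrist");cv2.imwrite("pics/w1.png",im[:,:,::-1]);print(s["position"],s["tcp_rot"].round(3),s["joint_positions"])
print(pix("wrist",(280,214),.1,s), proj("wrist",np.array([[.4695,.255,.125]]),s))
E
```

```text
time_s: 1.1
position: [0.4693, 0.2554, 0.1622]
tcp_rot: [[-0.335, 0.942, -0.001], [0.942, 0.335, 0.0], [0.001, -0.001, -1.0]]
force: [-0.2, 0.6, -0.5]
opening: 1.004
[0.46932421 0.25544224 0.1622115 ] [[-0.335  0.942 -0.001]
 [ 0.942  0.335  0.   ]
 [ 0.001 -0.001 -1.   ]] [ 1.65504436e+01  2.80857401e+01  9.85476586e+01  3.91548086e-02
  5.34464658e+01 -3.02671997e+00]
[0.46465068 0.26646323 0.1       ] [[280.84353963 242.79543076]]
```

View pics/w1.png

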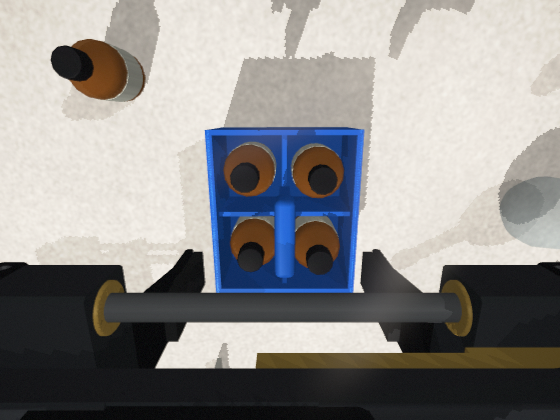

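The handle is at (284, 240), where I predicted it, and square to the jaws. Next: descend, grip and lift.

```bash
python3 -m jog '[[[0,0,32],[0,0,0],0],[[0,0,55],[0,0,0],0],[[0,0,64],[0,0,0],0],[[0,0,64],[0,0,0],0],[[0,0,64],[0,0,0],1],[[0,0,64],[0,0,0],1],[[0,0,64],[0,0,0],1],[[0,0,64],[0,0,0],1],[[0,0,64],[0,0,0],1],[[0,0,64],[0,0,0],1],[[0,0,64],[0,0,0],1],[[0,0,64],[0,0,0],1]]'
python3 -m jog '[[[0,0,-5],[0,0,0],1],[[0,0,-12],[0,0,0],1],[[0,0,-22],[0,0,0],1],[[0,0,-32],[0,0,0],1],[[0,0,-42],[0,0,0],1],[[0,0,-50],[0,0,0],1],[[0,0,-50],[0,0,0],1],[[0,0,-50],[0,0,0],1]]'
```

```text
time_s: 2.15
position: [0.4698, 0.2555, 0.0987]
tcp_rot: [[-0.336, 0.942, 0.0], [0.942, 0.336, 0.0], [-0.0, 0.0, -1.0]]
force: [0.3, -0.4, -0.3]
opening: 0.477
time_s: 2.82
position: [0.4702, 0.2557, 0.1495]
tcp_rot: [[-0.336, 0.942, 0.002], [0.942, 0.336, 0.001], [-0.0, 0.002, -1.0]]
force: [0.4, -0.3, 0.3]
opening: 0.008
```

The fingers close slowly, about 1.3 s over the full stroke, and they came up empty. I'll reopen partway, go down again and wait longer.

```bash
python3 -m jog '[[[0,0,0],[0,0,0],0.4],[[0,0,0],[0,0,0],0.4],[[0,0,0],[0,0,0],0.4],[[0,0,0],[0,0,0],0.4],[[0,0,0],[0,0,0],0.4],[[0,0,0],[0,0,0],0.4],[[0,0,0],[0,0,0],0.4],[[0,0,0],[0,0,0],0.4],[[0,0,0],[0,0,0],0.4]]'
python3 - <<'E'
from h import *
s=bot.read_state();im=vision.capture("wrist");cv2.imwrite("pics/w2.png",im[:,:,::-1])
b=(im[:,:,2].astype(int)-im[:,:,0]>60);ys,xs=np.where(b[100:290]);print(xs.min(),xs.max(),ys.min()+100)
print(proj("wrist",np.array([[.4695,.255,.125]]),s))
for r in (135,215):print(np.where(b[r])[0][[0,-1]])
E
```

```text
time_s: 3.57
position: [0.4698, 0.2556, 0.1485]
tcp_rot: [[-0.336, 0.942, -0.0], [0.942, 0.336, -0.0], [-0.0, -0.0, -1.0]]
force: [0.3, -0.1, -0.3]
opening: 0.564
200 367 128
[[279.94897487 250.92141603]]
[200 367]
[206 361]
```

```bash
python3 -m jog '[[[0,0,25],[0,0,0],0.4],[[0,0,45],[0,0,0],0.4],[[0,0,50],[0,0,0],0.4],[[0,0,50],[0,0,0],1],[[0,0,50],[0,0,0],1],[[0,0,50],[0,0,0],1],[[0,0,50],[0,0,0],1],[[0,0,50],[0,0,0],1],[[0,0,50],[0,0,0],1],[[0,0,50],[0,0,0],1],[[0,0,50],[0,0,0],1],[[0,0,50],[0,0,0],1]]'
python3 -m jog '[[[0,0,0],[0,0,0],1],[[0,0,0],[0,0,0],1],[[0,0,-3],[0,0,0],1],[[0,0,-6],[0,0,0],1],[[0,0,-10],[0,0,0],1],[[0,0,-10],[0,0,0],1]]'
```

```text
time_s: 4.62
position: [0.4707, 0.2559, 0.099]
tcp_rot: [[-0.336, 0.942, 0.002], [0.942, 0.336, 0.001], [-0.0, 0.002, -1.0]]
force: [0.3, 0.5, 1.8]
opening: 0.159
time_s: 5.12
position: [0.4687, 0.2553, 0.1083]
tcp_rot: [[-0.336, 0.942, -0.002], [0.942, 0.336, -0.001], [0.0, -0.002, -1.0]]
force: [0.5, -0.4, -8.0]
opening: 0.159
```

```bash
python3 -m jog '[[[0,0,-20],[0,0,0],1],[[-15,2,-45],[0,0,3],1],[[-35,4,-45],[0,0,6],1],[[-60,7,-45],[0,0,9],1],[[-85,10,-45],[0,0,12],1],[[-110,13,-45],[0,0,15],1],[[-135,16,-45],[0,0,18],1],[[-155,18,-45],[0,0,21],1],[[-168,19,-45],[0,0,22.8],1],[[-173,20,-45],[0,0,22.8],1],[[-173,20,-45],[0,0,22.8],1],[[-173,20,-45],[0,0,22.8],1]]'
python3 - <<'E'
from h import *
s=bot.read_state();im=vision.capture("wrist");cv2.imwrite("pics/w3.png",im[:,:,::-1]);print(s["position"])
t=vision.capture("top")
o=np.array([.534,-.130]);th=np.radians(-93.2);d=np.array([np.cos(th),np.sin(th)]);n=np.array([-d[1],d[0]])
def W(x,y,z): return np.r_[o+d*x+n*y,z]
P=np.array([W(-.165,.084,.024),W(-.165,-.084,.024),W(-.128,.0635,0),W(-.128,-.0635,0),W(-.008,.0635,.026),W(-.008,-.0635,.026),W(.0,-.0635,.016),W(.055,.028,.173),W(.055,-.028,.173),W(0,.098,.012),W(0,-.098,.012)])
print("wrist",proj("wrist",P,s).round(0).tolist())
u=cv2.resize(t[170:290,270:470],None,fx=4,fy=4,interpolation=cv2.INTER_CUBIC)[:,:,::-1].copy()
for p in proj("top",P): cv2.circle(u,tuple(int(v) for v in (p-[270,170])*4),3,(0,0,255),-1)
cv2.imwrite("pics/t3.png",u)
E
```

```text
time_s: 6.12
position: [0.5456, 0.1, 0.1531]
tcp_rot: [[0.055, 0.998, -0.002], [0.998, -0.055, 0.001], [0.001, -0.002, -1.0]]
force: [0.5, 0.9, -7.8]
opening: 0.158
[0.54560238 0.10002943 0.1531323 ]
wrist [[367.0, 270.0], [198.0, 269.0], [340.0, 290.0], [225.0, 290.0], [339.0, 397.0], [226.0, 397.0], [228.0, 395.0], [319.0, 627.0], [245.0, 626.0], [366.0, 392.0], [199.0, 392.0]]
```

View pics/t3.png

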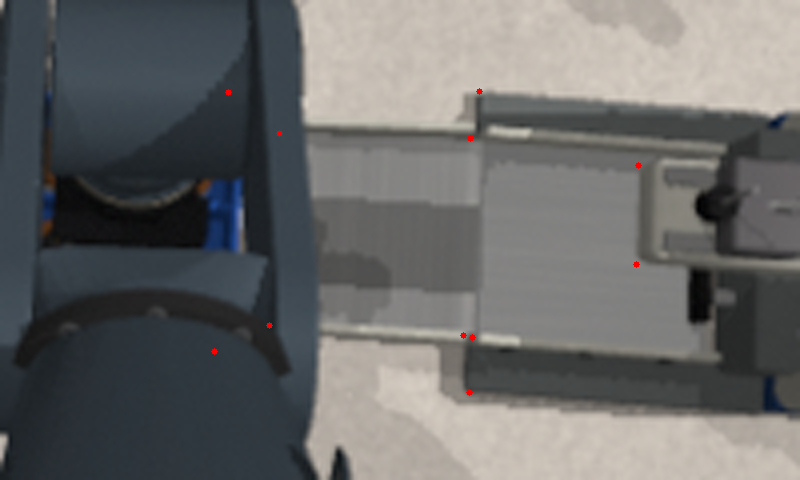

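The overlay agrees to within about 3 mm. I'll lower the crate here with a small correction.

```bash
python3 -m jog '[[[-3,-1,8],[0,0,0],1],[[-5,-2,18],[0,0,0],1],[[-5,-3,28],[0,0,0],1],[[-5,-3,38],[0,0,0],1],[[-5,-3,45],[0,0,0],1],[[-5,-3,50],[0,0,0],1],[[-5,-3,52],[0,0,0],1],[[-5,-3,53.5],[0,0,0],1],[[-5,-3,53.5],[0,0,0],1]]'
```

```text
time_s: 6.97
position: [0.5435, 0.0946, 0.1]
tcp_rot: [[0.055, 0.998, -0.0], [0.998, -0.055, -0.0], [-0.0, -0.0, -1.0]]
force: [0.4, -0.2, -6.7]
opening: 0.162
```

```bash
python3 -m jog '[[[0,0,1],[0,0,0],1],[[0,0,1.5],[0,0,0],1],[[0,0,1.5],[0,0,0],1],[[0,0,1.5],[0,0,0],0.5],[[0,0,1.5],[0,0,0],0.5],[[0,0,1.5],[0,0,0],0.5],[[0,0,1.5],[0,0,0],0.5],[[0,0,1.5],[0,0,0],0.5],[[0,0,1.5],[0,0,0],0.5],[[0,0,1.5],[0,0,0],0.5],[[0,0,1.5],[0,0,0],0.5],[[0,0,1.5],[0,0,0],0.5]]'
python3 -m jog '[[[0,0,-20],[0,0,0],0.5],[[0,0,-50],[0,0,0],0.5],[[0,0,-80],[0,0,0],0.5],[[40,0,-90],[0,0,0],0.5],[[80,0,-90],[0,0,0],0.5],[[120,0,-90],[0,0,0],0.5],[[130,0,-90],[0,0,0],0.5],[[130,0,-90],[0,0,0],0.5]]'
python3 - <<'E'
from h import *
s=bot.read_state();im=vision.capture("top");cv2.imwrite("pics/top4.png",im[:,:,::-1]);w=vision.capture("wrist")
cv2.imwrite("pics/w4.png",w[:,:,::-1])
u=cv2.resize(im[180:285,210:400],None,fx=4,fy=4,interpolation=cv2.INTER_CUBIC)[:,:,::-1]
cv2.imwrite("pics/c4.png",u)
E
```

```text
time_s: 7.97
position: [0.5434, 0.0945, 0.0985]
tcp_rot: [[0.055, 0.998, -0.0], [0.998, -0.055, -0.0], [-0.0, -0.0, -1.0]]
force: [0.0, 0.1, 0.2]
opening: 0.496
time_s: 8.63
position: [0.5503, 0.2272, 0.1886]
tcp_rot: [[0.051, 0.999, 0.001], [0.999, -0.051, 0.001], [0.001, 0.001, -1.0]]
force: [-0.2, -0.1, -0.1]
opening: 0.499
```

View pics/c4.png

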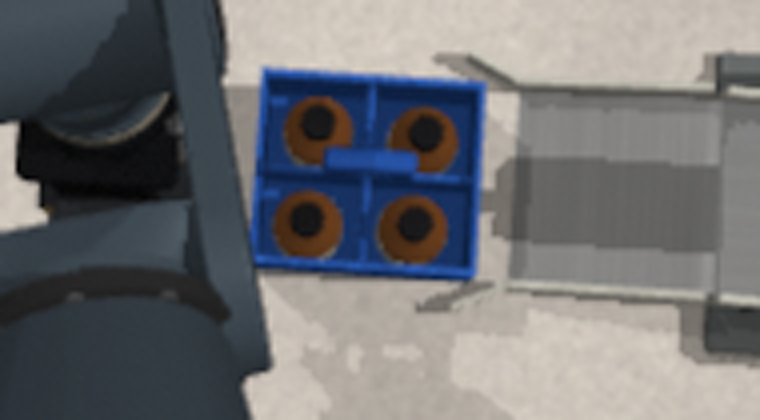

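View pics/w4.png

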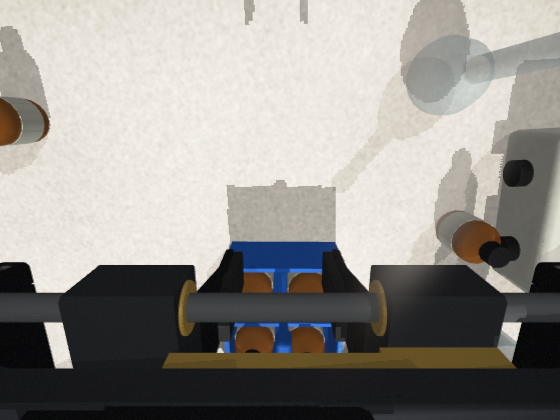

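```bash
python3 - <<'E'
from h import *
C=np.array([pix("top",(210+u/4,180+v/4),.07) for u,v in [(264,68),(487,83),(474,278),(254,268)]])
print(C.round(4),C.mean(0).round(4),[np.degrees(np.arctan2(*(C[b]-C[a])[[1,0]])).round(1) for a,b in((0,1),(3,2))])
for uv in [(525,90),(508,288)]:print(pix("top",(210+uv[0]/4,180+uv[1]/4),0).round(4))
E
python3 -m jog '[[[0,0,0],[0,-7,0],0.5],[[0,0,0],[0,-14,0],0.5],[[0,0,0],[0,-15,0],0.5],[[0,0,35],[0,-15,0],0.5],[[0,0,70],[0,-15,0],0.5],[[0,0,105],[0,-15,0],0.5],[[-15,0,130],[0,-15,0],0.5],[[-30,0,138],[0,-15,0],0.5],[[-38,0,138],[0,-15,0],0.5],[[-38,0,138],[0,-15,0],0.5],[[-38,0,138],[0,-15,0],0.5]]'
```

```text
[[0.6073 0.1611 0.07  ]
 [0.5991 0.0223 0.07  ]
 [0.4779 0.0309 0.07  ]
 [0.4827 0.1656 0.07  ]] [0.5418 0.095  0.07  ] [np.float64(-93.4), np.float64(-92.0)]
[ 0.607  -0.0094  0.    ]
[0.4764 0.0027 0.    ]
time_s: 9.65
position: [0.5495, 0.1853, 0.0515]
tcp_rot: [[0.056, 0.998, -0.013], [0.965, -0.058, -0.257], [-0.257, 0.002, -0.966]]
force: [0.4, -0.0, 0.6]
opening: 0.496
```

The crate is at (0.542, 0.095), about -0.130 - 0.225 along the axis and square to the ramp. I'll start pushing slowly, moving horizontally in the tilted tool axes.

```bash
python3 -m jog '[[[-4.8,-0.5,1.3],[0,0,0],0.5],[[-9.7,-1,2.6],[0,0,0],0.5],[[-14.5,-1.5,3.9],[0,0,0],0.5],[[-19.3,-2,5.2],[0,0,0],0.5],[[-24.2,-2,6.5],[0,0,0],0.5],[[-29,-2,7.8],[0,0,0],0.5],[[-33.8,-2,9.1],[0,0,0],0.5],[[-38.6,-2,10.4],[0,0,0],0.5],[[-43.5,-2,11.7],[0,0,0],0.5],[[-48.3,-2,12.9],[0,0,0],0.5],[[-53,-2,14.2],[0,0,0],0.5],[[-58,-2,15.5],[0,0,0],0.5]]'
python3 -m jog '[[[-4.8,0,1.3],[0,0,0],0.5],[[-9.7,0,2.6],[0,0,0],0.5],[[-14.5,0,3.9],[0,0,0],0.5],[[-19.3,0,5.2],[0,0,0],0.5],[[-24.2,0,6.5],[0,0,0],0.5],[[-29,0,7.8],[0,0,0],0.5],[[-33.8,0,9.1],[0,0,0],0.5],[[-38.6,0,10.4],[0,0,0],0.5]]'
python3 - <<'E'
from h import *
im=vision.capture("scene");cv2.imwrite("pics/s5.png",cv2.resize(im[110:260,60:280],None,fx=3.5,fy=3.5,interpolation=cv2.INTER_CUBIC)[:,:,::-1])
E
```

```text
time_s: 10.65
position: [0.5647, 0.1448, 0.0559]
tcp_rot: [[0.072, 0.997, 0.039], [0.973, -0.061, -0.222], [-0.219, 0.053, -0.974]]
force: [20.6, 53.0, 12.6]
opening: 0.494
time_s: 11.32
position: [0.5938, 0.1222, 0.067]
tcp_rot: [[0.089, 0.99, 0.112], [0.979, -0.066, -0.192], [-0.182, 0.127, -0.975]]
force: [40.1, 112.5, 38.0]
opening: 0.498
```

View pics/s5.png

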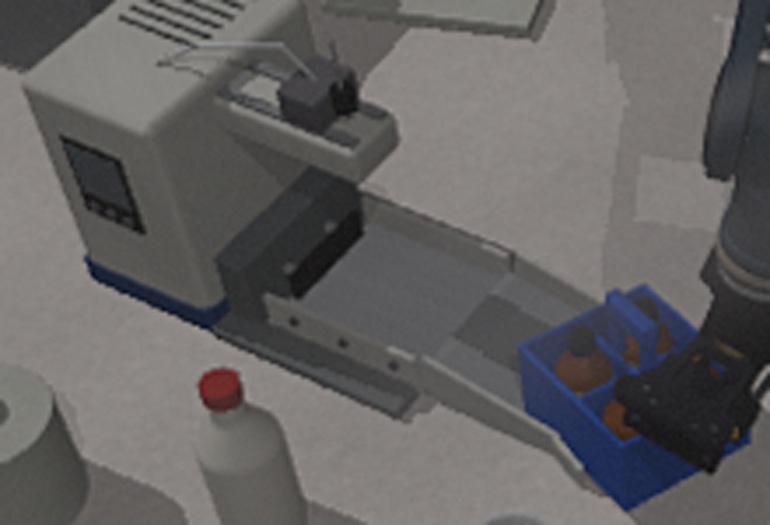

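The crate has jammed at the flare and yawed, and the force is high. I'm backing off now to look.

```bash
python3 -m jog '[[[10,0,-2.6],[0,0,0],0.5],[[20,0,-5.2],[0,0,0],0.5],[[35,0,-9],[0,0,0],0.5],[[50,0,-13],[0,0,0],0.5],[[70,0,-18],[0,0,0],0.5],[[90,0,-24],[0,0,0],0.5],[[105,0,-28],[0,0,0],0.5],[[115,0,-70],[0,7,0],0.5],[[130,0,-110],[0,14,0],0.5],[[140,0,-140],[0,15,0],0.5],[[150,0,-150],[0,15,0],0.5],[[150,0,-150],[0,15,0],0.5]]'
python3 - <<'E'
from h import *
s=bot.read_state();print(s["position"])
im=vision.capture("top");cv2.imwrite("pics/c6.png",cv2.resize(im[170:290,210:400],None,fx=4,fy=4,interpolation=cv2.INTER_CUBIC)[:,:,::-1])
E
```

```text
time_s: 12.37
position: [0.5533, 0.272, 0.1599]
tcp_rot: [[0.054, 0.999, 0.007], [0.999, -0.054, 0.002], [0.003, 0.007, -1.0]]
force: [0.1, 0.0, -0.6]
opening: 0.503
[0.55328008 0.27203802 0.15992598]
```

View pics/c6.png

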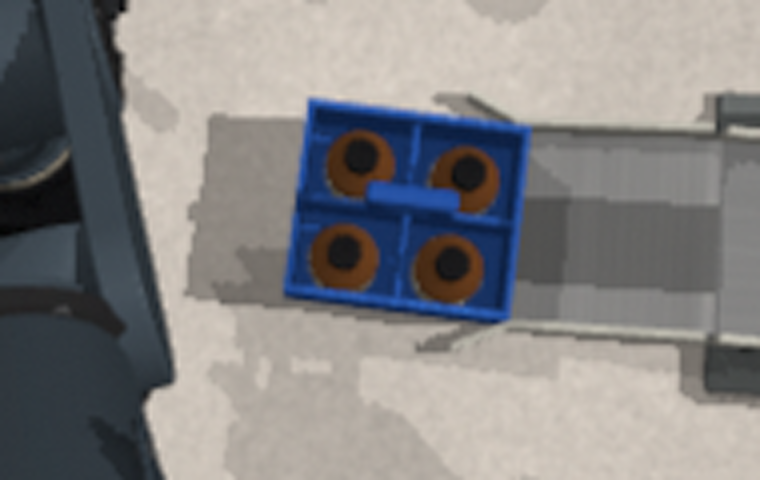

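```bash
cat >> h.py <<'E'
def crate(im=None,zr=.07):
    "crate rim fit in top view: centre and yaw of min-area rectangle of blue"
    im=vision.capture("top") if im is None else im
    i=im.astype(int);m=((i[:,:,2]-i[:,:,0]>50)).astype(np.uint8)
    m[:180]=0;m[300:]=0;m[:,:170]=0;m[:,430:]=0
    p=np.argwhere(m)[:,::-1]
    W=np.array([pix("top",q,zr)[:2] for q in p]).astype(np.float32)
    return W,cv2.minAreaRect(W),p
E
python3 - <<'E'
from h import *
f=lambda u,v,z:pix("top",(210+u/4,170+v/4),z)
C=np.array([f(u,v,.07) for u,v in [(310,100),(528,127),(512,320),(286,296)]])
print(C.round(4),C.mean(0).round(4),[np.degrees(np.arctan2(*(C[b]-C[a])[[1,0]])).round(1) for a,b in((0,1),(3,2),(1,2),(0,3))],[np.linalg.norm(C[i]-C[i-1]).round(4) for i in range(4)])
for u,v,z in [(520,127,.025),(512,323,.025),(715,131,.05),(705,343,.05),(438,97,.024),(420,348,.024),(438,97,.0),(420,348,.0)]:print(f(u,v,z).round(4))
W,r,p=crate();print(r,len(p),W.min(0),W.max(0),p.min(0),p.max(0))
s=bot.read_state();print(s["joint_positions"])
E
```

```text
[[ 0.6127  0.1325  0.07  ]
 [ 0.5968 -0.0031  0.07  ]
 [ 0.477   0.0077  0.07  ]
 [ 0.4902  0.146   0.07  ]] [0.5442 0.0708 0.07  ] [np.float64(-96.7), np.float64(-95.5), np.float64(174.9), np.float64(173.7)] [np.float64(0.1232), np.float64(0.1365), np.float64(0.1203), np.float64(0.139)]
[ 0.6046 -0.0033  0.025 ]
[0.478  0.0028 0.025 ]
[ 0.5988 -0.1234  0.05  ]
[ 0.4653 -0.114   0.05  ]
[0.6241 0.0496 0.024 ]
[0.4616 0.0612 0.024 ]
[0.6287 0.048  0.    ]
[0.4628 0.0598 0.    ]
((0.5455118417739868, 0.0720561221241951), (0.14011669158935547, 0.12465374171733856), 83.20154571533203) 1795 [ 0.47681648 -0.00309606] [0.61277723 0.14744285] [281 195] [342 250]
[ 1.57117964e+01  3.38661521e+01  8.74077082e+01 -6.78697253e-02
  5.88072580e+01  1.88405389e+01]
```

The crate is wedged askew at -96°, with one front corner on the guide's end. I'll regrasp by the handle and set it straight into the guides.

```bash
python3 -m jog '[[[-30,0,0],[0,0,1],0.5],[[-65,1,0],[0,0,2],0.5],[[-100,2,0],[0,0,3],0.5],[[-135,2.5,0],[0,0,3],0.5],[[-170,2.5,0],[0,0,3],0.5],[[-195,2.5,0],[0,0,3],0.5],[[-201,2.5,0],[0,0,3],0.5],[[-201,2.5,20],[0,0,3],0.5],[[-201,2.5,40],[0,0,3],0.5],[[-201,2.5,55],[0,0,3],0.5],[[-201,2.5,61],[0,0,3],0.5],[[-201,2.5,61],[0,0,3],0.5]]'
```

```text
time_s: 13.47
position: [0.5401, 0.0695, 0.093]
tcp_rot: [[0.107, 0.994, -0.007], [0.994, -0.107, 0.0], [-0.0, -0.007, -1.0]]
force: [0.6, 0.1, 0.2]
opening: 0.5
```

```bash
python3 -m jog '[[[0,0,0],[0,0,0],1],[[0,0,0],[0,0,0],1],[[0,0,0],[0,0,0],1],[[0,0,0],[0,0,0],1],[[0,0,0],[0,0,0],1],[[0,0,0],[0,0,0],1],[[0,0,0],[0,0,0],1],[[0,0,0],[0,0,0],1],[[0,0,0],[0,0,0],1],[[0,0,0],[0,0,0],1]]'
```

```text
time_s: 14.3
position: [0.5454, 0.0694, 0.0967]
tcp_rot: [[0.108, 0.994, 0.006], [0.994, -0.108, 0.0], [0.001, 0.006, -1.0]]
force: [5.1, 2.0, 1.5]
opening: 0.16
```

```bash
python3 -m jog '[[[0,0,-5],[0,0,0],1],[[0,0,-12],[0,0,0],1],[[0,0,-20],[0,0,-1],1],[[0,0,-30],[0,-2,-2],1],[[0,0,-38],[0,-4,-3.5],1],[[0,0,-38],[0,-4,-3.5],1],[[0,0,-38],[0,-4,-3.5],1],[[0,0,-38],[0,-4,-3.5],1],[[0,0,-38],[0,-4,-3.5],1],[[0,0,-38],[0,-4,-3.5],1]]'
python3 - <<'E'
from h import *
s=bot.read_state();print(s["position"],s["tcp_rot"].round(3).tolist())
im=vision.capture("scene");cv2.imwrite("pics/s7.png",im[:,:,::-1])
W,r,p=crate(zr=.105);print(r,p.min(0),p.max(0))
E
```

```text
time_s: 15.13
position: [0.5416, 0.0689, 0.1329]
tcp_rot: [[0.047, 0.999, -0.008], [0.996, -0.047, -0.069], [-0.07, -0.004, -0.998]]
force: [-0.0, 0.1, -7.4]
opening: 0.153
[0.54163063 0.06888627 0.13290736] [[0.047, 0.999, -0.008], [0.996, -0.047, -0.069], [-0.07, -0.004, -0.998]]
((0.5385099053382874, 0.07208578288555145), (0.03370446711778641, 0.1168779507279396), 0.568756103515625) [288 216] [337 230]
```

```bash
python3 -m jog '[[[-10,1,0],[0,0,0],1],[[-20,2,0],[0,0,0],1],[[-30,2,0],[0,0,0],1],[[-40,2,0],[0,0,0],1],[[-40,2,6],[0,0,0],1],[[-40,2,12],[0,0,0],1],[[-40,2,18],[0,0,0],1],[[-40,2,23],[0,0,0],1],[[-40,2,27],[0,0,0],1],[[-40,2,30],[0,0,0],1],[[-40,2,30],[0,0,0],1]]'
```

```text
time_s: 16.15
position: [0.5421, 0.0276, 0.1055]
tcp_rot: [[0.046, 0.999, -0.007], [0.997, -0.046, -0.069], [-0.07, -0.004, -0.998]]
force: [0.2, -0.1, -7.6]
opening: 0.157
```

```bash
python3 -m jog '[[[0,0,1],[0,0,0],1],[[0,0,2],[0,0,0],1],[[0,0,3],[0,0,0],1],[[0,0,4],[0,0,0],1],[[0,0,4],[0,0,0],1]]'
```

```text
time_s: 16.57
position: [0.5434, 0.0275, 0.1037]
tcp_rot: [[0.047, 0.999, -0.003], [0.997, -0.047, -0.069], [-0.069, 0.0, -0.998]]
force: [0.0, 3.8, 2.2]
opening: 0.16
```

```bash
python3 -m jog '[[[0,0,0],[0,0,0],0.5],[[0,0,0],[0,0,0],0.5],[[0,0,0],[0,0,0],0.5],[[0,0,0],[0,0,0],0.5],[[0,0,0],[0,0,0],0.5],[[0,0,0],[0,0,0],0.5],[[0,0,-20],[0,0,0],0.5],[[0,0,-50],[0,0,0],0.5],[[0,0,-80],[0,0,0],0.5],[[35,0,-90],[0,0,0],0.5],[[75,0,-90],[0,-5,0],0.3],[[115,0,-90],[0,-11,0],0.3]]'
python3 -m jog '[[[5,0,0],[0,0,0],0.3],[[10,0,0],[0,0,0],0.3],[[10,0,0],[0,0,0],0.3]]'
python3 - <<'E'
from h import *
s=bot.read_state();print(s["position"],s["tcp_rot"].round(3).tolist())
im=vision.capture("top");cv2.imwrite("pics/c8.png",cv2.resize(im[170:290,230:420],None,fx=4,fy=4,interpolation=cv2.INTER_CUBIC)[:,:,::-1])
W,r,p=crate(im,.075);print(r,len(p),p.min(0),p.max(0))
E
```

```text
time_s: 17.57
position: [0.5504, 0.1464, 0.1868]
tcp_rot: [[0.052, 0.999, -0.009], [0.964, -0.053, -0.262], [-0.262, 0.005, -0.965]]
force: [0.3, 0.8, 0.2]
opening: 0.578
time_s: 17.82
position: [0.5481, 0.1591, 0.1809]
tcp_rot: [[0.041, 0.999, -0.014], [0.965, -0.043, -0.258], [-0.259, -0.003, -0.966]]
force: [-0.2, -0.1, -0.1]
opening: 0.69
[0.54810091 0.15909887 0.18089963] [[0.041, 0.999, -0.014], [0.965, -0.043, -0.258], [-0.259, -0.003, -0.966]]
((0.5421039462089539, 0.03324790298938751), (0.14031407237052917, 0.12447454780340195), 87.2996826171875) 1811 [298 198] [357 249]
```

View pics/c8.png

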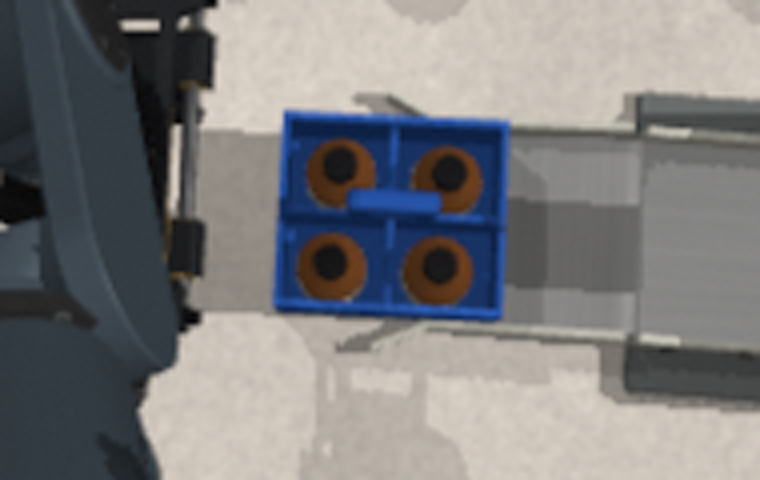

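The crate is centred between the guides at 87.3° (square), with the bottles upright. Next: lower the tilted hand behind it and push in short checked steps.

```bash
python3 -m jog '[[[8,0,30],[0,0,0],0.3],[[17,0,62],[0,0,0],0.3],[[25,0,95],[0,0,0],0.3],[[33,0,124],[0,0,0],0.3],[[24,0,127],[0,0,0],0.3],[[14,0,130],[0,0,0],0.3],[[9,0,131],[0,0,0],0.3],[[4,0,132.6],[0,0,0],0.3],[[0,0,133.7],[0,0,0],0.3],[[-4,0,134.8],[0,0,0],0.3],[[-8,0,136],[0,0,0],0.3],[[-8,0,136],[0,0,0],0.3]]'
```

```text
time_s: 18.87
position: [0.5467, 0.1139, 0.0532]
tcp_rot: [[0.045, 0.999, -0.013], [0.965, -0.047, -0.258], [-0.259, -0.001, -0.966]]
force: [0.1, 0.4, -0.1]
opening: 0.705
```

```bash
python3 -m jog '[[[-4,0,1.1],[0,0,0],0.3],[[-8,0,2.1],[0,0,0],0.3],[[-12,0,3.2],[0,0,0],0.3],[[-16,0,4.3],[0,0,0],0.3],[[-20,0,5.4],[0,0,0],0.3],[[-24,0,6.4],[0,0,0],0.3],[[-28,0,7.5],[0,0,0],0.3],[[-30,0,8],[0,0,0],0.3]]'
```

```text
time_s: 19.53
position: [0.546, 0.0849, 0.0526]
tcp_rot: [[0.045, 0.999, -0.011], [0.966, -0.046, -0.256], [-0.256, 0.001, -0.967]]
force: [1.2, 5.1, 0.8]
opening: 0.701
```

```bash
python3 -m jog '[[[-4,0,1.1],[0,0,0],0.3],[[-8,0,2.1],[0,0,0],0.3],[[-12,0,3.2],[0,0,0],0.3],[[-16,0,4.3],[0,0,0],0.3],[[-20,0,5.4],[0,0,0],0.3],[[-24,0,6.4],[0,0,0],0.3],[[-28,0,7.5],[0,0,0],0.3],[[-32,0,8.6],[0,0,0],0.3],[[-36,0,9.6],[0,0,0],0.3],[[-40,0,10.7],[0,0,0],0.3]]'
```

```text
time_s: 20.37
position: [0.5429, 0.042, 0.0522]
tcp_rot: [[0.044, 0.999, -0.014], [0.965, -0.046, -0.258], [-0.259, -0.002, -0.966]]
force: [0.8, 4.6, -1.0]
opening: 0.701
```

```bash
python3 -m jog '[[[-4,0,0.8],[0,0,0],0.3],[[-8,0,1.5],[0,0,0],0.3],[[-12,0,2.3],[0,0,0],0.3],[[-16,0,3],[0,0,0],0.3],[[-20,0,3.8],[0,0,0],0.3],[[-24,0,4.5],[0,0,0],0.3],[[-28,0,5.3],[0,0,0],0.3],[[-32,0,6],[0,0,0],0.3],[[-36,0,6.8],[0,0,0],0.3],[[-40,0,7.5],[0,0,0],0.3]]'
python3 - <<'E'
from h import *
im=vision.capture("top");cv2.imwrite("pics/t9.png",im[:,:,::-1]);im=vision.capture("scene");cv2.imwrite("pics/s9.png",im[:,:,::-1])
E
```

```text
time_s: 21.2
position: [0.5415, 0.0017, 0.0559]
tcp_rot: [[0.045, 0.999, -0.013], [0.965, -0.047, -0.258], [-0.258, -0.001, -0.966]]
force: [-0.0, 7.7, 3.1]
opening: 0.701
```

```bash
python3 -m jog '[[[-3,0,0.6],[0,0,0],0.3],[[-6,0,1.2],[0,0,0],0.3],[[-9,0,1.9],[0,0,0],0.3],[[-12,0,2.5],[0,0,0],0.3],[[-15,0,3.1],[0,0,0],0.3],[[-18,0,3.7],[0,0,0],0.3],[[-21,0,4.3],[0,0,0],0.3],[[-24,0,5],[0,0,0],0.3],[[-27,0,5.6],[0,0,0],0.3],[[-30,0,6.2],[0,0,0],0.3]]'
```

```text
time_s: 22.13
position: [0.5407, -0.0283, 0.058]
tcp_rot: [[0.045, 0.999, -0.011], [0.965, -0.046, -0.258], [-0.258, 0.001, -0.966]]
force: [0.4, 8.7, 3.7]
opening: 0.703
```

```bash
python3 -m jog '[[[-2,0,0.4],[0,0,0],0.3],[[-4,0,0.8],[0,0,0],0.3],[[-6,0,1.2],[0,0,0],0.3],[[-8,0,1.6],[0,0,0],0.3],[[-10,0,2],[0,0,0],0.3],[[-12,0,2.5],[0,0,0],0.3],[[-14,0,3],[0,0,0],0.3],[[-16,0,3.4],[0,0,0],0.3],[[-18,0,3.8],[0,0,0],0.3],[[-20,0,4.2],[0,0,0],0.3],[[-22,0,4.6],[0,0,0],0.3],[[-24,0,5],[0,0,0],0.3]]'
python3 - <<'E'
from h import *
im=vision.capture("top");cv2.imwrite("pics/t10.png",im[:,:,::-1])
i=im.astype(int);m=i[:,:,2]-i[:,:,0]>50;m[:180]=0;m[300:]=0;m[:,:280]=0;m[:,450:]=0
p=np.argwhere(m);print(len(p),p.min(0),p.max(0))
E
```

```text
time_s: 23.13
position: [0.5391, -0.0536, 0.0591]
tcp_rot: [[0.044, 0.999, -0.013], [0.965, -0.046, -0.259], [-0.259, -0.001, -0.966]]
force: [0.3, 4.2, 2.4]
opening: 0.701
1465 [200 379] [252 427]
```

```bash
python3 -m jog '[[[-4,0,1.2],[0,0,0],0.3],[[-8,0,2.4],[0,0,0],0.3],[[-12,0,3.6],[0,0,0],0.3],[[-16,0,4.8],[0,0,0],0.3],[[-20,0,6.2],[0,0,0],0.3],[[-24,0,7.6],[0,0,0],0.3],[[-28,0,9.2],[0,0,0],0.3],[[-32,0,10.8],[0,0,0],0.3],[[-36,0,12.4],[0,0,0],0.3],[[-40,0,14],[0,0,0],0.3],[[-44,0,15.5],[0,0,0],0.3],[[-47,0,16.8],[0,0,0],0.3]]'
python3 - <<'E'
from h import *
im=vision.capture("top");cv2.imwrite("pics/t11.png",im[:,:,::-1])
im=vision.capture("scene");cv2.imwrite("pics/s11.png",im[:,:,::-1])
E
```

```text
time_s: 24.18
position: [0.5363, -0.1036, 0.0546]
tcp_rot: [[0.045, 0.999, -0.014], [0.965, -0.047, -0.258], [-0.259, -0.002, -0.966]]
force: [0.8, 2.0, -0.2]
opening: 0.698
```

```bash
python3 -m jog '[[[-2,0,0.5],[0,0,0],0.3],[[-4,0,1.1],[0,0,0],0.3],[[-6,0,1.6],[0,0,0],0.3],[[-8,0,2.1],[0,0,0],0.3],[[-8,0,2.1],[0,0,0],0.3]]'
```

```text
time_s: 24.7
position: [0.5359, -0.1117, 0.0547]
tcp_rot: [[0.045, 0.999, -0.014], [0.965, -0.047, -0.259], [-0.259, -0.002, -0.966]]
force: [0.6, 0.5, -0.4]
opening: 0.701
```

```bash
python3 -m jog '[[[-1,0,0.3],[0,0,0],0.3],[[-2,0,0.5],[0,0,0],0.3],[[-3,0,0.8],[0,0,0],0.3],[[-4,0,1.1],[0,0,0],0.3],[[-4,0,1.1],[0,0,0],0.3]]'
```

```text
time_s: 25.12
position: [0.5361, -0.1147, 0.0544]
tcp_rot: [[0.045, 0.999, -0.013], [0.965, -0.047, -0.257], [-0.257, -0.001, -0.966]]
force: [0.6, 5.0, -1.0]
opening: 0.7
```

```bash
python3 -m jog '[[[-1,0,0.3],[0,0,0],0.3],[[-2,0,0.5],[0,0,0],0.3],[[-3,0,0.8],[0,0,0],0.3],[[-4,0,1.1],[0,0,0],0.3],[[-4,0,1.1],[0,0,0],0.3]]'
```

```text
time_s: 25.53
position: [0.5359, -0.1182, 0.0542]
tcp_rot: [[0.046, 0.999, -0.013], [0.965, -0.047, -0.256], [-0.257, -0.001, -0.967]]
force: [1.5, 6.6, -2.3]
opening: 0.702
```

```bash
python3 -m jog '[[[-0.7,0,0.2],[0,0,0],0.3],[[-1.3,0,0.4],[0,0,0],0.3],[[-2,0,0.5],[0,0,0],0.3],[[-2,0,0.5],[0,0,0],0.3]]'
```

```text
time_s: 25.87
position: [0.5359, -0.1199, 0.0542]
tcp_rot: [[0.046, 0.999, -0.013], [0.966, -0.048, -0.256], [-0.256, -0.0, -0.967]]
force: [2.3, 7.9, -1.4]
opening: 0.701
```

```bash
python3 -m jog '[[[-0.7,0,0.2],[0,0,0],0.3],[[-1.3,0,0.4],[0,0,0],0.3],[[-2,0,0.5],[0,0,0],0.3],[[-2,0,0.5],[0,0,0],0.3]]'
python3 - <<'E'
from h import *
im=vision.capture("top");cv2.imwrite("pics/t12.png",im[:,:,::-1])
im=vision.capture("scene");cv2.imwrite("pics/s12.png",im[:,:,::-1])
E
```

```text
time_s: 26.2
position: [0.5358, -0.1216, 0.0541]
tcp_rot: [[0.046, 0.999, -0.013], [0.966, -0.048, -0.255], [-0.256, -0.0, -0.967]]
force: [2.5, 10.2, -2.9]
opening: 0.701
```

```bash
python3 -m jog '[[[0,0,2.1],[0,0,0],0.3],[[0.3,0,4.2],[0,0,0],0.3],[[0.8,0,6.2],[0,0,0],0.3],[[1.3,0,8.2],[0,0,0],0.3],[[1.8,0,10],[0,0,0],0.3],[[1.8,0,10],[0,0,0],0.3]]'
python3 - <<'E'
from h import *
im=vision.capture("scene");cv2.imwrite("pics/s13.png",im[:,:,::-1])
a=cv2.imread("pics/s12.png")[:,:,::-1].astype(int)
# blue region motion in scene (pixels)
for n,q in(("before",a),("after",im.astype(int))):
    m=(q[:,:,2]-q[:,:,0]>50);m[:,:80]=0;m[:,290:]=0;m[:130]=0;m[300:]=0
    p=np.argwhere(m);print(n,len(p),p.mean(0).round(2),p.min(0),p.max(0))
a,b=[cv2.imread(f"pics/{n}.png")[110:260,80:230] for n in("s12","s13")]
cv2.imwrite("pics/ab.png",cv2.resize(np.hstack([a,b]),(800,400),interpolation=cv2.INTER_CUBIC))
E
```

```text
time_s: 26.8
position: [0.5359, -0.122, 0.044]
tcp_rot: [[0.046, 0.999, -0.012], [0.966, -0.048, -0.255], [-0.255, 0.0, -0.967]]
force: [2.0, 11.2, -1.7]
opening: 0.694
before 352 [175.28 160.02] [161 135] [195 187]
after 337 [175.47 160.93] [162 136] [196 185]
```

View pics/ab.png

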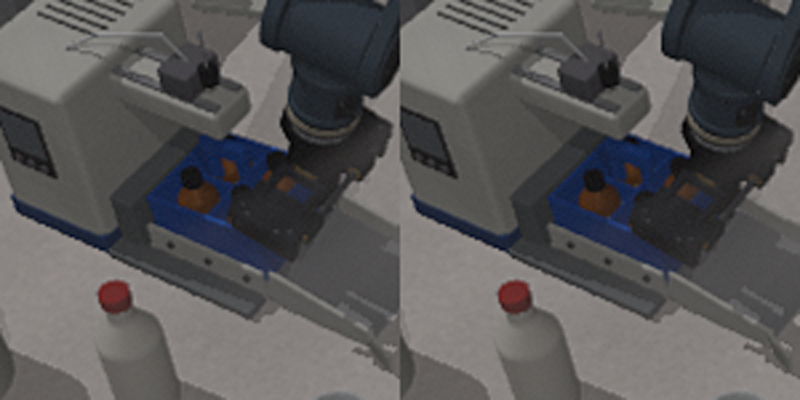

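```bash
python3 -m jog '[[[-0.2,0,1.2],[0,0,0],0.3],[[0,0,2.4],[0,0,0],0.3],[[0.2,0,4],[0,0,0],0.3],[[0.4,0,6],[0,0,0],0.3],[[0.4,0,6],[0,0,0],0.3]]'
python3 - <<'E'
from h import *
im=vision.capture("scene");cv2.imwrite("pics/s14.png",im[:,:,::-1])
q=im.astype(int);m=(q[:,:,2]-q[:,:,0]>50);m[:,:80]=0;m[:,290:]=0;m[:130]=0;m[300:]=0
p=np.argwhere(m);print(len(p),p.mean(0).round(2),p.min(0),p.max(0))
E
```

```text
time_s: 27.27
position: [0.5363, -0.1225, 0.0398]
tcp_rot: [[0.047, 0.999, -0.01], [0.966, -0.048, -0.255], [-0.256, 0.002, -0.967]]
force: [0.6, 16.8, 9.7]
opening: 0.698
337 [175.72 161.28] [162 136] [196 185]
```

```bash
python3 -m jog '[[[0.7,0,-0.2],[0,0,0],0.3],[[1.3,0,-0.4],[0,0,0],0.3],[[2,0,-0.5],[0,0,0],0.3],[[2,0,-0.5],[0,0,0],0.3]]'
```

```text
time_s: 27.65
position: [0.5362, -0.1222, 0.0396]
tcp_rot: [[0.046, 0.999, -0.011], [0.965, -0.047, -0.257], [-0.258, 0.001, -0.966]]
force: [0.7, 10.1, 7.2]
opening: 0.701
```

```bash
python3 -m jog '[[[0.7,0,-0.2],[0,0,0],0.3],[[1.3,0,-0.4],[0,0,0],0.3],[[2,0,-0.5],[0,0,0],0.3],[[2,0,-0.5],[0,0,0],0.3]]'
```

```text
time_s: 27.98
position: [0.5361, -0.1216, 0.039]
tcp_rot: [[0.045, 0.999, -0.013], [0.965, -0.046, -0.259], [-0.259, -0.001, -0.966]]
force: [1.7, 4.6, 3.9]
opening: 0.701
```

```bash
python3 -m jog '[[[0.7,0,-0.2],[0,0,0],0.3],[[1.3,0,-0.4],[0,0,0],0.3],[[2,0,-0.5],[0,0,0],0.3],[[2,0,-0.5],[0,0,0],0.3]]'
```

```text
time_s: 28.32
position: [0.5358, -0.1197, 0.0384]
tcp_rot: [[0.045, 0.999, -0.014], [0.965, -0.047, -0.258], [-0.259, -0.002, -0.966]]
force: [1.6, 1.6, 1.0]
opening: 0.698
```

```bash
python3 -m jog '[[[0.7,0,-0.2],[0,0,0],0.3],[[1.3,0,-0.4],[0,0,0],0.3],[[2,0,-0.5],[0,0,0],0.3],[[2,0,-0.5],[0,0,0],0.3]]'
```

```text
time_s: 28.65
position: [0.5349, -0.1176, 0.0382]
tcp_rot: [[0.044, 0.999, -0.016], [0.965, -0.046, -0.259], [-0.259, -0.004, -0.966]]
force: [0.4, -0.1, 0.5]
opening: 0.698
```

Contact force went to zero while the buffer would still be pushing, so the lip is holding the crate. I'll withdraw and check.

```bash
python3 -m jog '[[[3,0,-1],[0,0,0],0.3],[[10,0,-3],[0,0,0],0.3],[[25,0,-8],[0,0,0],0.3],[[45,0,-15],[0,0,0],0.3],[[70,0,-25],[0,0,0],0.3],[[100,0,-45],[0,0,0],0.3],[[130,0,-75],[0,0,0],0.3],[[160,0,-110],[0,5,0],0.3],[[190,0,-140],[0,10,0],0.3],[[220,0,-160],[0,15,0],0.3],[[250,0,-170],[0,15,0],0.3],[[260,0,-170],[0,15,0],0.3]]'
python3 - <<'E'
from h import *
t=vision.capture("top");s=vision.capture("scene")
a=cv2.resize(t[185:285,360:480],(480,400),interpolation=cv2.INTER_CUBIC);b=cv2.resize(s[130:230,110:190],(320,400),interpolation=cv2.INTER_CUBIC)
cv2.imwrite("pics/fin.png",np.hstack([a,b])[:,:,::-1])
o=np.array([.5344,-.1295]);th=np.radians(-92.7);d=np.array([np.cos(th),np.sin(th)]);n=np.array([-d[1],d[0]])
for x in(0,.14):
  for y in(.06,-.06):
    for z in(.086,):
      P=np.r_[o+d*x+n*y,z];print(x,y,"fin-top",((proj("top",P)[0]-[360,185])*4).round(0),"fin-scene",((proj("scene",P)[0]-[110,130])*4+[480,0]).round(0))
E
```

```text
time_s: 29.65
position: [0.5505, 0.181, 0.1377]
tcp_rot: [[0.045, 0.999, 0.003], [0.999, -0.045, 0.002], [0.002, 0.003, -1.0]]
force: [0.5, -0.2, -0.5]
opening: 0.699
0 0.06 fin-top [143.  68.] fin-scene [753. 279.]
0 -0.06 fin-top [139. 265.] fin-scene [848. 169.]
0.14 0.06 fin-top [373.  81.] fin-scene [587. 212.]
0.14 -0.06 fin-top [373. 278.] fin-scene [688. 108.]
```

```bash
python3 - <<'E'
from h import *
ims={n:vision.capture(n) for n in("top","scene")}
o=np.array([.5344,-.1295]);th=np.radians(-92.7);d=np.array([np.cos(th),np.sin(th)]);n=np.array([-d[1],d[0]])
def rim(x,zt,zn):  # rear x, tail and nose underside heights
    a=np.arctan2(zt-zn,.14)
    return np.array([np.r_[o+d*(x+l*np.cos(a)+.07*np.sin(a))+n*y, zt-l*np.sin(a)+.07*np.cos(a)] for l,y in((0,.06),(0,-.06),(.14,.06),(.14,-.06))])
for nm,roi in(("top",(185,285,375,490)),("scene",(140,240,110,215))):
    i=ims[nm].astype(int);m=(i[:,:,2]-i[:,:,0]>30).astype(np.uint8);k=np.zeros_like(m);k[roi[0]:roi[1],roi[2]:roi[3]]=1;m*=k
    nn,l,st,_=cv2.connectedComponentsWithStats(m);j=1+st[1:,4].argmax();p=np.argwhere(l==j)[:,::-1]
    h=cv2.convexHull(p.astype(np.int32));print(nm,st[j],cv2.approxPolyDP(h,2,True)[:,0].tolist())
    print(" seated",proj(nm,rim(0,.016,.016)).round(1).tolist());print(" tail up",proj(nm,rim(-.004,.026,.016)).round(1).tolist())
E
```

```text
top [ 389  200   65   56 1697] [[453, 205], [452, 254], [389, 251], [390, 210], [396, 200]]
 seated [[395.7, 202.1], [394.7, 251.2], [453.3, 205.3], [453.2, 254.6]]
 tail up [[397.1, 201.4], [396.0, 251.0], [453.5, 205.3], [453.4, 254.6]]
scene [ 136  162   65   49 1160] [[200, 174], [177, 210], [139, 194], [136, 185], [158, 162], [170, 162]]
 seated [[178.1, 199.6], [202.1, 172.2], [136.7, 182.9], [161.9, 157.0]]
 tail up [[177.3, 197.1], [201.4, 169.6], [136.5, 182.9], [161.7, 157.0]]
```

The camera fits the seated pose. The tail rim corner is at row 174 against 172 predicted, and the nose corner shows the same 2 px bias. The tail-up case would put it at 169.6. Handing in.

```bash
python3 - <<'E'
from rig import bot
s=bot.read_state();print(s["time_s"],s["force"]);print(bot.hand_in())
E
```

```text
29.85 [ 0.07270887 -0.76036994 -0.30394423]
the job is handed in; nothing more can be done
None
```

The crate is loaded and the job handed in at about 30 s. My last checks put it seated behind the lip, though no verdict was reported.

**What I did**
- I set the crate down square at the foot of the ramp (sampler x about -0.225 m) and let it go.
- I pushed it up the ramp with tilted, half-open fingers and pressed the buffer to about 8–9 mm by estimate.
- I then pressed the trailing end down, eased off and withdrew.

**What went wrong on the way**
- The first grasp closed empty because the fingers are slow, so I repeated it.
- The first push jammed a front corner on the guide, and wrist force reached about 112 N before I backed off (the limit is 120 N).
- I regrasped the handle, set the crate centred into the guides with its nose on the ramp, let go, and pushed again. After that the push ran at about 2–10 N.
- While I was pressing the tail down, the wrist force reached about 19 N in all. The tool had only advanced to about 9 mm of estimated buffer travel, so I believe the buffer stayed short of its stop.

**Last checks**
- Contact force fell to zero before the buffer had relaxed to its rest position, so the lip is holding the crate.
- The rim corners in the scene view fit the flat, seated pose and not the tail-up one, allowing for a common offset of about 2 px. The top view agrees within 2 px but cannot tell the two apart.
- The final close-up could not be viewed because the picture limit was reached. I last saw bottles standing in the crate just after the first press-down; not all four were in view.
- I did not measure the other things on the bench again at the end.

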